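# Tighten the lens-cell lock screw of the photometer

## Robot

A 6-joint arm with a two-finger parallel gripper is mounted at the origin on a cart in front of the work surface, level with it; the furniture and walls round the work are solid. World frame = base frame: x ahead of the robot, y to its left, z up, the work surface at z = 0. Lengths are in mm, angles in rad, forces in N, time in s.
With the tool pointing down it reaches from about 350 to 975 mm from the base axis. Payload 4.9 kg.
Tool frame: the origin (TCP) lies between the finger pads; the fingertips stand 11 mm ahead of it and the grasp point (between the pads) lies 8 mm behind it; z points along the fingers, y is the line along which they close (so a half turn about z gives the same grasp; the last joint's range is limited). The gripper opens to 85 mm and grips with 20 to 120 N. Pads are 22 mm wide; open, the fingers measure 114 mm over their backs; the gripper's body (76 mm by 85 mm) begins 54 mm behind the grasp point. The pads swing forward as they close: fully open they stand 13 mm farther back than shut.
Start: joints at [1.158, 0.053, 1.613, -0, 1.476, -0.119], TCP at [180.985, 598.202, 242.304] pointing down, gripper open.
Joint ranges: [-3.01, 3.01], [-1.01, 2.22], [0.06, 2.58], [-1.02, 4.17], [0.09, 2.62], [-3.14, 3.14]. Speed limits (rad/s): [2.57, 2.57, 3.14, 3.14, 3.14, 3.14].

## Interface

Orientations are given as a unit quaternion [w, x, y, z].
In Python, from rig import status, get_image, camera_model, ctrl gives the robot as it stands.
- The arm moves only by the shell command python3 -m inch 'ROWS' [FORCE]. ROWS is a JSON object of lists of equal length, an entry for each row: "dr": the turn, a rotation vector about the tool's x, y, z in rad, a list of three; "travel": the shift along the tool's x, y, z in cm, a list of three; "hand": the opening in per cent of the stroke, from 0 (shut) to 100 (fully open). In form: {"dr": [[wx, wy, wz], ...], "travel": [[tx, ty, tz], ...], "hand": [hand, ...]}. A call has 1 to 12 rows; each row shifts and turns the commanded pose from where the row before left it, along the tool's axes as they then stand; what a row does not reach is not made up. A row lasts 1/8 s, in which the tool goes at most 62.5 mm and 10.7 degrees, less where a joint would pass 70% of its speed; a pose out of reach is approached as far as the arm can. A call is refused whole if a number of a shift passes 6.25 or a number of a turn 0.188, either way. A call with a gripper value outside its range is refused whole. The fingers move at their own pace and stop on an object; FORCE is the grip in N (left out, the last holds). Time passes only in rows, so rows that do not move let the fingers close. It gives the time, the measured TCP pose, the force, the opening and the grip force at its end, in the units of the state.
- status.get_obs(): the state, without advancing time (a new reading comes with each control period).
- get_image(name): name is "scene" or "top" or "wrist"; returns (picture, depth): 400x640x3 uint8, blue, green, red; 400x640 float32, mm along the optical axis (not along the pixel's ray), 0 where there is no reading.
- camera_model(name): a dict with "fx", "fy", "cx", "cy" (pixels), "dist_coeffs" ([k1, k2, p1, p2, k3] as OpenCV has them; the pictures are not rectified), "R" (3x3) and "t" (3): a world point X has camera coordinates R X + t. Camera axes: x right, y down, z forward; pixel columns grow to the right and rows downward; lengths in mm; the calibration is good to about 2 mm. A picture is of the moment at which its call begins: read the wrist's pose just before it. camera_model takes no time and is no camera call; for the wrist camera it gives the pose at the moment of the call.
- ctrl.job_done(): hands the job in; it is judged then, once.
The state is a dict: "time_s": time; "q": joint angles; "dq": joint speeds; "joint_efforts": joint torques, N m; "position": TCP position; "ee_rot": TCP orientation; "wrist_force": force on the tool from outside, world axes, zero at the start; "moment": the same for the moment, N m; "gripper_width": opening from 0.0 (shut) to 1.0 (fully open); "grip_force": force on a finger pad.
Only numpy, scipy, OpenCV 4.12 (cv2) and the standard library are available. Lean on these libraries where they do the work, as an engineer would, in place of code of your own. Each camera call takes 0.05 s, during which the arm holds its last target. There are 200 camera calls.

## Task

The brass lock screw that keeps the lens cell on the small white photometer has worked loose. Take the orange flat driver out of its stand, seat the blade in the screw's slot and, pressing only gently and keeping the blade seated, turn the screw clockwise until it is snug at its stop, without forcing it. Then put the driver back upright, fully down in its stand, touching the photometer with nothing but the driver and leaving the timer and the tally counter where they are.

Things in the scene. Friction and masses are not known exactly. Their poses are not given: they have to be found in the camera images.
- screw_slot (a point): Centre of the slot's mouth on top of the brass lock screw, on the photometer's deck. Head 24 mm in diameter, 7 mm high. The slot is closed at both ends: 15 mm long, 4 mm wide, 3.5 mm deep, flat floor, 0.8 mm chamfers round its mouth. x = along the slot, y = across it, z = up. It turns and sinks with the screw, whose vertical axis passes through it; 2.2 mm per rad clockwise (seen from above).
- screw_seat (a point): Fixed point on the screw's axis, 70.5 mm above the desk: the slot's mouth comes down to it when tight. Loose, it is 1.5 to 2.6 mm higher, 0.7 to 1.15 rad short of the hard stop. How the slot points when tight differs each time: feel the stop. The screw turns at an even 0.06 N m or so and stays put; at the stop the torque climbs steeply (0.15 is snug, 0.25 is forcing it). The blade has 0.25 rad of play.
- photometer: The fixed photometer, a white box 130 x 120 x 58 mm (x, y, z), origin at the centre of its underside, its black display panel facing its own -x. On the deck, the black round lens cell (52 mm diameter, 18 mm high) centred 28 mm to its +x; the lock screw at 36 mm to its -x, holding a 26 mm wide steel tab.
- driver_grip (a point): Centre of the driver's orange square handle (26 x 26 mm, 62 mm long, faces along x and y). The flat driver stands upright, blade down, 112 mm long, 0.12 kg: blade 12.5 mm wide (along x) and 2.4 mm thick, then a shaft of 11 mm diameter, then the handle from 50 mm above the tip up. This point is 81 mm above the tip. The handle's shoulder, 31 mm below it, rests on the stand's top.
- driver_tip (a point): Middle of the end of the blade, 81 mm below driver_grip; x = along the blade's width.
- stand_hole (a point): Centre of the round hole's mouth in the top of the blue driver stand, 56 mm above the desk. The stand is fixed, 70 x 70 mm on a 90 x 90 mm foot; the hole is 16 mm in diameter with a 2 mm chamfer and goes right through. With the driver fully down, driver_grip is 31 mm above this point, in any yaw.
- timer: Round red and white clockwork timer, 68 mm diameter, 47 mm high, standing loose; origin at the centre of its underside.
- tally_counter: Small round hand tally counter, 58 x 54 x 26 mm, lying loose; origin at the centre of its underside.

How it is judged (in metres and radians):
On the way, in this order (a step that is already met when the one before it is completed fails the run):
1. the driver has been lifted clear of its stand (z of driver_tip in the frame of stand_hole above 0.003 m), for 0.1 s.
2. the blade is seated in the slot of the still loose screw (z of driver_tip in the frame of screw_slot below -0.0018 m and horizontal distance between driver_tip and screw_slot below 0.004 m and z of screw_slot in the frame of screw_seat above 0.0007 m), for 0.1 s.
3. the screw is at its stop with the blade still seated in its slot (z of screw_slot in the frame of screw_seat below 0.00015 m and z of driver_tip in the frame of screw_slot below -0.0018 m and horizontal distance between driver_tip and screw_slot below 0.004 m), for 0.1 s.
At the end, for the whole second after the job is handed in: The screw is turned home, its head within 0.15 mm of its tight height (0.07 rad of the stop), and the released driver stands upright (within 0.08 rad) in its stand, centred within 6 mm and its shoulder within 3 mm of the stand's top (z of screw_slot in the frame of screw_seat below 0.00015 m and horizontal distance between driver_grip and stand_hole below 0.006 m and z of driver_grip in the frame of stand_hole below 0.034 m and angle between driver_grip's own z axis and vertical below 0.08 rad and contact force between the fingers and driver below 0.1 N); the robot touches nothing.
It fails at once if the driver is forced: it presses or twists on the photometer or its screw with more than 65 N in all (about 0.25 N m) (contact force between driver and photometer above 65 N).
It fails at once if the robot itself touches the photometer or turns the screw without the driver (contact force between any of the fingers, the arm and photometer above 1 N).
It fails at once if the timer or the tally counter is pushed more than 20 mm (distance of any of timer, tally_counter from where it was at the start of the episode above 0.02 m).
It also fails if it takes over 61 s, if anything falls off the work surface, if the arm or the gripper's body presses on something with over 40 N, if the wrist force passes 120 N, or if a joint passes its speed limit or range.

## Working session

There is one attempt and no reset: what is moved stays moved. The work goes in short steps, Python scripts to look and compute and a shell command to move; the robot and the scene stay as the last step left them, time stands still between calls to the robot, and variables do not carry over. Pictures are saved under pics/ and viewed, at most 10 in all, crops included, and the job is handed in when it is done.

```bash
mkdir -p pics; ls; python3 - <<'E'
from rig import status,get_image,camera_model,ctrl
import cv2,numpy as np
print(status.get_obs())
for n in("top","scene"):
    p,d=get_image(n);cv2.imwrite(f"pics/{n}0.png",p);np.save(f"pics/{n}0.npy",d)
    m=camera_model(n);print(n,m)
E
```

```text
pics
{'time_s': 0.0, 'q': array([ 1.15797425e+00,  5.33421601e-02,  1.61430797e+00, -2.43305447e-05,
        1.47596697e+00, -1.19010596e-01]), 'dq': array([2.30545014e-04, 1.68922262e-03, 5.37174205e-04, 7.93752230e-05,
       1.03490166e-03, 1.37401410e-03]), 'joint_efforts': array([-2.19288131e-04, -3.93687952e+01, -3.70175958e+01, -1.76874814e-04,
        7.07073210e-03, -1.74704394e-05]), 'position': array([180.77195046, 597.66111573, 241.06375026]), 'ee_rot': array([-2.54321562e-04,  1.46376683e-01,  9.89228407e-01, -9.79826844e-04]), 'wrist_force': array([0.45539395, 0.42579614, 0.33312136]), 'moment': array([ 0.02015521,  0.01481061, -0.02716964]), 'grip_force': 0.0, 'gripper_width': 0.9979924415060657}
top {'fx': 462.1165497023764, 'fy': 462.1165497023764, 'cx': 318.6942947980009, 'cy': 197.6930686539612, 'dist_coeffs': array([-0.09320387,  0.        ,  0.        ,  0.        ,  0.        ]), 'R': array([[-0.00545285, -0.99981189, -0.01861341],
       [-0.99778687,  0.00667346, -0.06615756],
       [ 0.06626933,  0.01821147, -0.99763556]]), 't': array([ 54.20953195, 565.32095745, 930.56015591])}
scene {'fx': 379.5684606066529, 'fy': 379.5684606066529, 'cx': 320.28707580267354, 'cy': 198.34649194361515, 'dist_coeffs': array([-0.0323189,  0.       ,  0.       ,  0.       ,  0.       ]), 'R': array([[ 0.82363335, -0.56670444,  0.02177579],
       [-0.30453154, -0.47433718, -0.82599321],
       [ 0.47842309,  0.67368413, -0.5632593 ]]), 't': array([-423.01311309,  273.81355023,  612.51903963])}
```

View pics/top0.png

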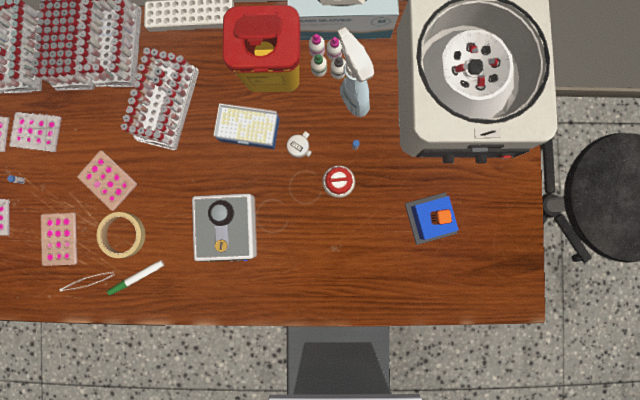

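View pics/scene0.png

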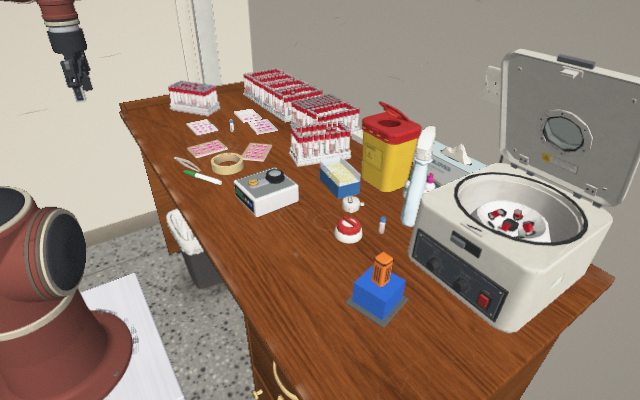

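The top view shows the driver handle at (441,217) in the blue stand, the photometer at (224,228), its brass screw at (221,244), the timer at (339,180) and the tally counter at (299,145). The scene view agrees, and the area over the bench near the robot is clear.

```bash
cat > h.py <<'E'
from rig import status,get_image,camera_model,ctrl
import cv2,numpy as np
from scipy.spatial.transform import Rotation as Ro
def ray(m,uv):
    K=np.array([[m['fx'],0,m['cx']],[0,m['fy'],m['cy']],[0,0,1]])
    n=cv2.undistortPoints(np.array(uv,float).reshape(-1,1,2),K,np.array(m['dist_coeffs'])).reshape(-1,2)
    d=np.c_[n,np.ones(len(n))]@np.array(m['R'])
    return -np.array(m['R']).T@np.array(m['t']),d
def onz(m,uv,z):
    c,d=ray(m,uv); return c+d*((z-c[2])/d[:,2])[:,None]
def proj(m,X):
    K=np.array([[m['fx'],0,m['cx']],[0,m['fy'],m['cy']],[0,0,1]])
    return cv2.projectPoints(np.array(X,float).reshape(-1,1,3),cv2.Rodrigues(np.array(m['R']))[0],np.array(m['t']),K,np.array(m['dist_coeffs']))[0].reshape(-1,2)
def blob(mask,n=0):
    c=sorted(cv2.findContours(mask.astype(np.uint8),cv2.RETR_EXTERNAL,cv2.CHAIN_APPROX_NONE)[0],key=cv2.contourArea)[-1-n]
    return c.reshape(-1,2)
def tool():
    o=status.get_obs();q=o['ee_rot'];return o['position'],Ro.from_quat([q[1],q[2],q[3],q[0]])
E
python3 - <<'E'
from h import *
p=cv2.imread('pics/top0.png');d=np.load('pics/top0.npy');m=camera_model('top')
h=cv2.cvtColor(p,cv2.COLOR_BGR2HSV);H,S,V=cv2.split(h)
def roi(mk,x0,x1,y0,y1):
    z=np.zeros_like(mk);z[y0:y1,x0:x1]=mk[y0:y1,x0:x1];return z
def rep(name,mk,z):
    c=blob(mk);X=onz(m,c,z)[:,:2].astype(np.float32);r=cv2.minAreaRect(X);print(name,np.round(r[0],1),np.round(r[1],1),r[2],'depth',np.median(d[mk>0]))
    dd=d[mk>0]; return c
rep('blue',roi((H>105)&(H<125)&(S>150),400,470,185,250),56)
rep('orange',roi((H>3)&(H<18)&(S>180)&(V>150),425,460,205,230),112)
rep('brass',roi((H>12)&(H<30)&(S>80)&(V>90),210,235,235,255),72)
rep('photo',roi((S<60)&(V>110),185,262,188,268),56)
rep('lens',roi((V<60),200,240,195,232),76)
# red
rep('timer',roi(((H<6)|(H>174))&(S>120),320,360,160,200),45)
rep('tally',roi((S<60)&(V>130),283,315,130,162),24)
crop=np.hstack([cv2.resize(p[188:268,185:265],(400,400),interpolation=cv2.INTER_CUBIC),cv2.resize(p[178:258,400:480],(400,400),interpolation=cv2.INTER_CUBIC)])
cv2.imwrite('pics/c1.png',crop)
E
```

```text
blue [ 522.5 -180.7] [69.6 71.2] 14.884732246398926 depth 905.56256
orange [ 523.  -182.9] [22.5 24.1] 89.56403350830078 depth 843.8415
brass [470.2 241.4] [21.4 21.7] 0.22141486406326294 depth 893.2292
photo [506.6 238.6] [129.5 126.2] 2.4442014694213867 depth 908.24963
lens [534.3 241.9] [47.4 44.8] 89.80883026123047 depth 895.07043
timer [598.8  10.3] [52.4 51.4] 37.950157165527344 depth 933.3714
tally [676.2  92.4] [49.7 47.1] 3.1128876209259033 depth 952.63873
```

View pics/c1.png

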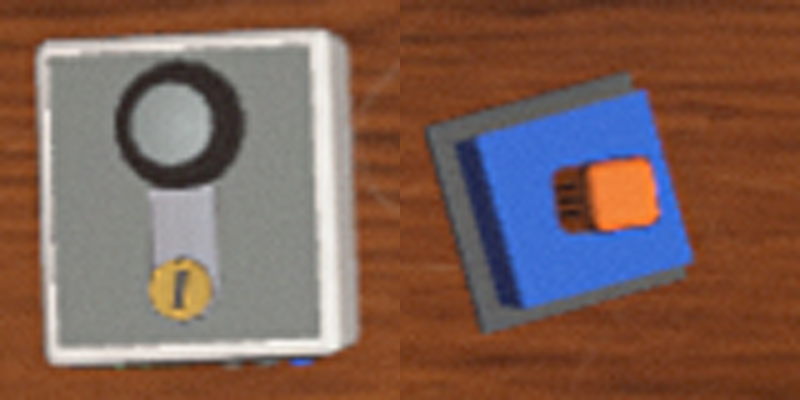

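Everything matches the given sizes: stand centre about (522.5,-181), screw about (470,241) with its slot close to world x, and lens centre 64 mm further in +x. I'll turn the tool square with the world and move over the photometer for a wrist look.

```bash
python3 -m inch '{"dr":[[0,0,-0.147],[0,0,-0.147],[0,0,0],[0,0,0],[0,0,0],[0,0,0],[0,0,0],[0,0,0],[0,0,0],[0,0,0],[0,0,0]],"travel":[[0,0,0],[0,0,0],[-3.6,-4.5,0],[-3.6,-4.5,0],[-3.6,-4.5,0],[-3.6,-4.5,0],[-3.6,-4.5,0],[-3.6,-4.5,0],[-3.6,-4.5,0],[-3.6,-4.5,0],[0,0,0]],"hand":[100,100,100,100,100,100,100,100,100,100,100]}'
python3 - <<'E'
from h import *
P,R=tool();m=camera_model('wrist');p,d=get_image('wrist');cv2.imwrite('pics/w1.png',p);np.save('pics/w1.npy',d)
import pickle;pickle.dump(m,open('pics/w1.pkl','wb'))
print(P,R.as_matrix().round(4).tolist());c=-m['R'].T@m['t'];print('cam in tool',R.inv().apply(c-P),(R.as_matrix().T@m['R'].T).round(3))
print(proj(m,[[470,241.5,72]]))
E
```

```text
time_s: 1.48
position: [470.6, 235.4, 241.8]
ee_rot: [-0.0, 0.003, 1.0, -0.0]
wrist_force: [-0.7, 1.4, 0.1]
gripper_width: 1.003
grip_force: 0.0
[470.62152438 235.39416337 241.75348119] [[-1.0, 0.0055, -0.0007], [0.0055, 1.0, -0.0008], [0.0006, -0.0008, -1.0]]
cam in tool [  80.82441661   -0.80332503 -131.27447265] [[ 0.001 -0.949 -0.314]
 [ 1.     0.     0.002]
 [-0.001 -0.314  0.949]]
[[325.81321102 180.23540551]]
```

View pics/w1.png

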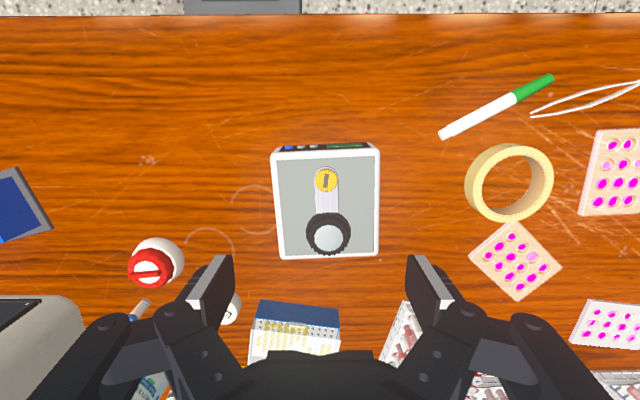

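The wrist view shows the brass screw at (325,181), as predicted (325.8,180.2), with the dark slot leaning slightly. The stand's corner is at the far left (15,205).

```bash
cat >> h.py <<'E'
def screw(p,m,uv,z=72.5,r=22):
    "head centre and slot yaw, both cast onto height z"
    H,S,V=cv2.split(cv2.cvtColor(p,cv2.COLOR_BGR2HSV))
    u,v=np.round(uv).astype(int);mk=np.zeros(H.shape,np.uint8)
    b=((H>12)&(H<32)&(S>90)&(V>110)).astype(np.uint8);mk[v-r:v+r,u-r:u+r]=b[v-r:v+r,u-r:u+r]
    c=blob(mk);hull=cv2.convexHull(c.reshape(-1,1,2).astype(np.int32))
    X=onz(m,hull.reshape(-1,2),z)[:,:2].astype(np.float32);ctr,rad=cv2.minEnclosingCircle(X)
    full=np.zeros_like(mk);cv2.fillConvexPoly(full,hull,1);full=cv2.erode(full,np.ones((5,5)))
    g=V.astype(float);base=np.median(g[(full>0)&(b>0)])
    w=np.where(full>0,np.clip(base-25-g,0,None),0);ys,xs=np.nonzero(w);w=w[ys,xs]
    Y=onz(m,np.c_[xs,ys],z)[:,:2];mu=np.average(Y,axis=0,weights=w);C=np.cov(Y.T,aweights=w);l,e=np.linalg.eigh(C)
    a=np.arctan2(e[1,1],e[0,1]);a=(a+np.pi/2)%np.pi-np.pi/2
    return np.array(ctr),rad,mu,a,np.sqrt(l)
E
python3 - <<'E'
from h import *
import pickle
m=pickle.load(open('pics/w1.pkl','rb'));p=cv2.imread('pics/w1.png');print(screw(p,m,(325.8,180.5)),m['fx'])
H,S,V=cv2.split(cv2.cvtColor(p,cv2.COLOR_BGR2HSV))
mt=camera_model('top');pt=cv2.imread('pics/top0.png');print(screw(pt,mt,(221,244)))
# handle top squareness in top image
H,S,V=cv2.split(cv2.cvtColor(pt,cv2.COLOR_BGR2HSV));k=np.zeros_like(H);k[200:235,415:465]=((H>3)&(H<20)&(S>150)&(V>215))[200:235,415:465]
X=onz(mt,blob(k),118)[:,:2].astype(np.float32);print(cv2.minAreaRect(X),V[217,441])
E
```

```text
(array([469.68164062, 240.94190979]), 12.25334358215332, array([469.88491691, 241.24093241]), np.float64(-0.1295957378537116), array([1.15880678, 4.13866805])) 298.2204487068517
(array([471.19610596, 241.28367615]), 12.322104454040527, array([471.25829682, 241.08003085]), np.float64(-0.10825348886360953), array([1.22329942, 4.26088448]))
((522.9261474609375, -182.189697265625), (22.90194320678711, 21.41082191467285), 8.37391471862793) 242
```

```bash
python3 -m inch '{"dr":[[0,0,0],[0,0,0],[0,0,0],[0,0,0],[0,0,0],[0,0,0],[0,0,0],[0,0,0],[0,0,0]],"travel":[[-0.2,-5.2,0],[-0.2,-5.2,0],[-0.2,-5.2,0],[-0.2,-5.2,0],[-0.2,-5.2,0],[-0.2,-5.2,0],[-0.2,-5.2,0],[-0.2,-5.2,0],[0,0,0]],"hand":[100,100,100,100,100,100,100,100,100]}'
python3 - <<'E'
from h import *
P,R=tool();m=camera_model('wrist');p,d=get_image('wrist');cv2.imwrite('pics/w2.png',p);np.save('pics/w2.npy',d)
import pickle;pickle.dump(m,open('pics/w2.pkl','wb'))
print(P,R.as_matrix().round(4).tolist())
print(proj(m,[[522,-181,118],[522,-181,56]]))
E
```

```text
time_s: 2.65
position: [485.1, -178.9, 241.9]
ee_rot: [-0.0, 0.001, 1.0, 0.0]
wrist_force: [1.1, -0.3, 0.0]
gripper_width: 1.002
grip_force: 0.0
[ 485.05514625 -178.94126711  241.88435127] [[-1.0, 0.0025, -0.0008], [0.0025, 1.0, 0.0004], [0.0008, 0.0004, -1.0]]
[[317.71487879 231.72398721]
 [317.93049521 208.68373906]]
```

View pics/w2.png

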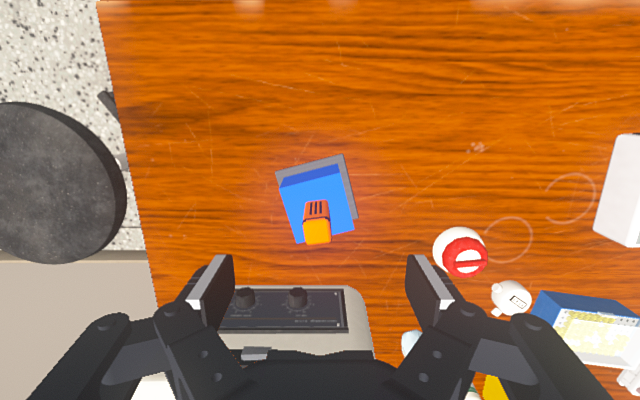

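The wrist view shows the handle's bright top at (317,232) and the stand around (318,200). The timer at (465,256) is clear of the gripper.

```bash
python3 - <<'E'
from h import *
import pickle
m=pickle.load(open('pics/w2.pkl','rb'));p=cv2.imread('pics/w2.png');d=np.load('pics/w2.npy')
H,S,V=cv2.split(cv2.cvtColor(p,cv2.COLOR_BGR2HSV))
def roi(mk,x0,x1,y0,y1):
    z=np.zeros(mk.shape,np.uint8);z[y0:y1,x0:x1]=mk[y0:y1,x0:x1];return z
for lo in (12,15):
    k=roi((H>=lo)&(H<24)&(S>150)&(V>200),295,340,195,250);X=onz(m,blob(k),118)[:,:2].astype(np.float32);print(cv2.minAreaRect(X))
print(H[205:245:3,317],V[205:245:3,317])
k=roi((H>100)&(H<112)&(S>150)&(V>220),260,370,150,250);X=onz(m,blob(k),56)[:,:2].astype(np.float32);print('stand',cv2.minAreaRect(X))
cv2.imwrite('pics/c2.png',cv2.resize(p[190:255,290:355],(520,520),interpolation=cv2.INTER_CUBIC))
E
```

```text
((521.6978149414062, -182.22972106933594), (24.733930587768555, 23.483488082885742), 7.637444496154785)
((521.6632080078125, -182.650146484375), (24.076873779296875, 22.709228515625), 7.8627777099609375)
[  8   8   8   9 179  19  21  22  22  22  22  22  22   9] [244 244 245 238 156 255 255 255 255 255 255 255 255 227]
stand ((521.6910400390625, -182.0621337890625), (69.833984375, 69.2674789428711), 14.962608337402344)
```

View pics/c2.png

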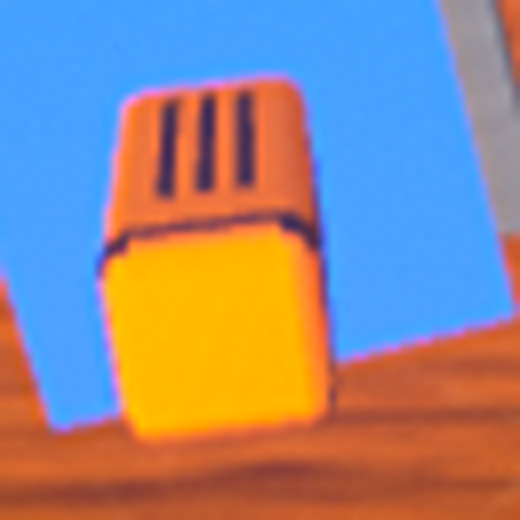

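```bash
python3 -m inch '{"dr":[[0,0,0],[0,0,-0.134],[0,0,0],[0,0,0],[0,0,0],[0,0,0],[0,0,0]],"travel":[[-3.7,-0.3,0],[0,0,0],[0,0,5],[0,0,5],[0,0,4],[0,0,2.3],[0,0,0]],"hand":[100,100,100,100,100,100,100]}' 60; python3 -c "
from h import *
P,R=tool();y=R.apply([0,1,0]);print(P,np.arctan2(y[1],y[0])-np.pi/2)"
```

```text
time_s: 3.58
position: [520.6, -177.6, 76.8]
ee_rot: [-0.002, -0.068, 0.998, 0.002]
wrist_force: [0.4, 0.1, -0.0]
gripper_width: 1.004
grip_force: 0.0
[ 520.60648187 -177.59569566   76.81653756] 0.1369416029959185
```

```bash
python3 -m inch '{"dr":[[0,0,0],[0,0,0],[0,0,0],[0,0,0],[0,0,0],[0,0,0],[0,0,0]],"travel":[[-0.08,-0.45,-0.2],[0,0,0],[0,0,0],[0,0,0],[0,0,0],[0,0,0],[0,0,0]],"hand":[100,100,0,0,0,0,0]}' 60; python3 -c "
from h import *
P,R=tool();y=R.apply([0,1,0]);print(P,np.arctan2(y[1],y[0])-np.pi/2,R.apply([0,0,1]),status.get_obs()['wrist_force'])"
```

```text
time_s: 4.45
position: [523.5, -184.5, 81.6]
ee_rot: [-0.0, -0.067, 0.998, 0.001]
wrist_force: [-1.4, 4.0, 5.7]
gripper_width: 0.298
grip_force: 59.1
[ 523.51187442 -184.54718924   81.55544054] 0.13416303360422144 [-3.28865196e-04  1.24448916e-03 -9.99999172e-01] [-1.43924412  3.95943567  5.66433429]
```

```bash
python3 -m inch '{"dr":[[0,0,0],[0,0,0],[0,0,0],[0,0,0],[0,0,0],[0,0,0],[0,0,0],[0,0,0]],"travel":[[0,0,-0.5],[0,0,-1],[0,0,-2],[0,0,-3],[0,0,-3],[0,0,-2],[0,0,0],[0,0,0]],"hand":[0,0,0,0,0,0,0,0]}' 60; python3 - <<'E'
from h import *
import pickle
o=status.get_obs();P,R=tool();m=camera_model('wrist');p,d=get_image('wrist');cv2.imwrite('pics/w3.png',p);pickle.dump((m,P,R),open('pics/w3.pkl','wb'))
y=R.apply([0,1,0]);print(P,np.arctan2(y[1],y[0])-np.pi/2,R.apply([0,0,1]),o['wrist_force'],o['moment'],o['q'])
t=P+R.apply([0,0,73]);uv=proj(m,[t])[0];print(t,uv)
s,_=get_image('scene');ms=camera_model('scene');us=proj(ms,[t])[0];print(us)
def crop(p,uv,r,n):
    u,v=np.clip(np.round(uv).astype(int),r,[639-r,399-r]);return cv2.resize(p[v-r:v+r,u-r:u+r],(n,n),interpolation=cv2.INTER_CUBIC),(u-r,v-r)
a,oa=crop(p,uv,50,400);b,ob=crop(s,us,40,400);cv2.imwrite('pics/c3.png',np.hstack([a,b]));print(oa,ob)
E
```

```text
time_s: 5.45
position: [523.0, -184.9, 195.3]
ee_rot: [-0.001, -0.067, 0.998, 0.0]
wrist_force: [-0.5, -0.2, -2.0]
gripper_width: 0.298
grip_force: 59.1
[ 522.97023603 -184.90869382  195.28129681] 0.1340676332523898 [-1.47884607e-03  5.71193224e-04 -9.99998743e-01] [-0.51315262 -0.18683863 -2.01677882] [ 0.0242271  -0.00554117 -0.01754506] [-4.73942653e-01 -8.02570820e-02  1.82403266e+00 -1.69187532e-04
  1.39939361e+00 -2.17877815e+00]
[ 522.86228026 -184.86699672  122.28138854] [320.08173696 214.97308528]
[385.4340648  255.68554602]
(np.int64(270), np.int64(165)) (np.int64(345), np.int64(216))
```

View pics/c3.png

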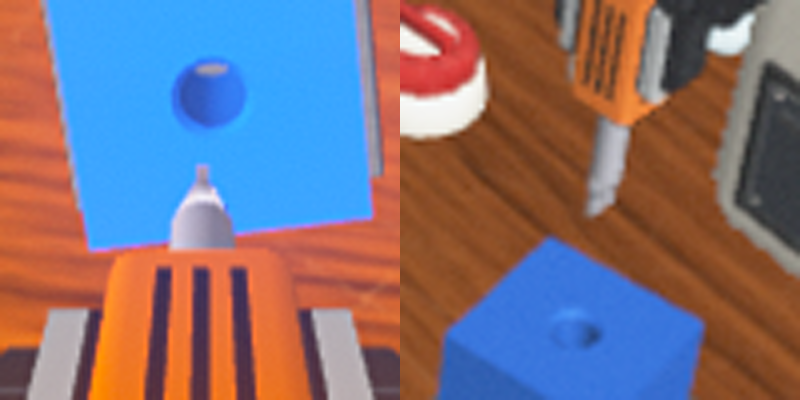

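The wrist crop shows the tip at about px (320.5,207), edge-on, so the blade's width lies along tool x; the free hole is at (322,190). Next I'll turn to the slot's yaw and carry the driver to the screw.

```bash
python3 -m inch '{"dr":[[0,0,0.127],[0,0,0.127],[0,0,0],[0,0,0],[0,0,0],[0,0,0],[0,0,0],[0,0,0],[0,0,0],[0,0,0],[0,0,0],[0,0,0]],"travel":[[0,0,0],[0,0,0],[1.3,5.2,0],[1.3,5.2,0],[1.3,5.2,0],[1.3,5.2,0],[1.3,5.2,0],[1.3,5.2,0],[1.3,5.2,0],[1.3,5.2,0],[0,0,0],[0,0,0]],"hand":[0,0,0,0,0,0,0,0,0,0,0,0]}' 60; cat > look.py <<'E'
from h import *
import pickle,sys
o=status.get_obs();P,R=tool();m=camera_model('wrist');p,d=get_image('wrist');pickle.dump((m,P,R),open('pics/w%s.pkl'%sys.argv[1],'wb'));cv2.imwrite('pics/w%s.png'%sys.argv[1],p)
y=R.apply([0,1,0]);print(P.round(1),'yaw',np.arctan2(y[1],y[0])-np.pi/2,R.apply([0,0,1]).round(4),'F',o['wrist_force'].round(1),'t',o['time_s'])
t=P+R.apply([0,0,75.6]);uv=proj(m,[t])[0];s=proj(m,[[470.4,241.1,72.5]])[0];print('tip',t.round(1),uv,'screw px',s)
u,v=np.round((uv+s)/2).astype(int);b=p[v-40:v+40,u-50:u+50];print('crop origin',u-50,v-40)
cv2.imwrite('pics/c%s.png'%sys.argv[1],cv2.resize(b,None,fx=7,fy=7,interpolation=cv2.INTER_CUBIC))
try: print(screw(p,m,s,72.5,24))
except Exception as e: print(e)
E
python3 look.py 4
```

```text
time_s: 7.05
position: [469.4, 240.1, 195.1]
ee_rot: [-0.001, 0.06, 0.998, -0.001]
wrist_force: [-0.2, -0.2, -1.2]
gripper_width: 0.295
grip_force: 59.6
[469.4 240.1 195.1] yaw -0.11918020159793485 [-0.0019 -0.0012 -1.    ] F [-0.2 -0.2 -1.2] t 7.05
tip [469.3 240.  119.5] [320.10779559 213.54534667] screw px [321.3627289  195.49878998]
crop origin 271 165
(array([469.33432007, 241.30070496]), 12.155122756958008, array([469.50315641, 241.29083845]), np.float64(-0.12389135818958952), array([1.0272862 , 3.82506496]))
```

```bash
python3 -m inch '{"dr":[[0,0,0],[0,0,0],[0,0,0]],"travel":[[0,0,2],[0,0,1],[0,0,0]],"hand":[0,0,0]}' 60; python3 look.py 5
```

```text
time_s: 7.48
position: [469.0, 239.4, 164.1]
ee_rot: [-0.002, 0.06, 0.998, -0.001]
wrist_force: [0.6, 0.3, -1.2]
gripper_width: 0.299
grip_force: 59.6
[469.  239.4 164.1] yaw -0.1208729965383295 [-0.0037 -0.0013 -1.    ] F [ 0.6  0.3 -1.2] t 7.475
tip [468.7 239.3  88.5] [320.1160772  213.54032401] screw px [322.5951547  208.02637964]
crop origin 271 171
(array([469.02105713, 241.78277588]), 12.353008270263672, array([470.0747678 , 240.85059336]), np.float64(-0.17830198993166846), array([1.47214246, 4.36558346]))
```

View pics/c5.png

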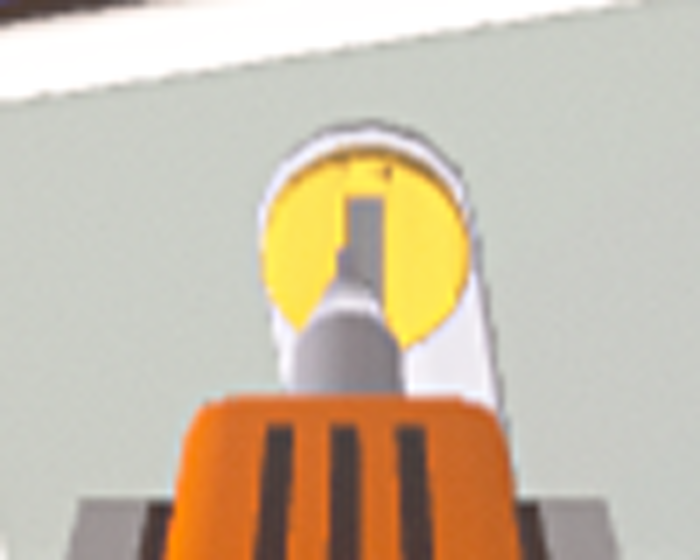

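The slot's centre line is at crop x≈365 with its near end at (365,195). The blade sits left of it, centred at about x 348 with its end corner near (344,247). Its yaw matches the slot's.

```bash
python3 - <<'E'
from h import *
import pickle
m,P,R=pickle.load(open('pics/w5.pkl','rb'))
f=lambda c:np.array(c)/7+[271,171]-0.43
T=lambda X:R.inv().apply(X-P).round(2)
for z in(86,88.5,91): print('blade corner',z,T(onz(m,[f((346,247))],z)))
print('slot end',T(onz(m,[f((365,195))],72.5)),'head L/R',T(onz(m,[f((262,255)),f((470,255)),f((366,155))],72.5)))
for n,zt in(('3',122.28-2.6),):
    m,P,R=pickle.load(open('pics/w3.pkl','rb'));g=np.array((202,166))/4+[270,165]-.4
    print('w3 corner',T(onz(m,[g],zt)), 'hole',T(onz(m,[np.array((210,95))/4+[270,165]-.4],56)),P)
p=cv2.imread('pics/w5.png');print(p[196:212,318:328,0])
E
```

```text
blade corner 86 [[ 5.18 -0.09 78.07]]
blade corner 88.5 [[ 6.08 -0.1  75.58]]
blade corner 91 [[ 6.98 -0.1  73.08]]
slot end [[ 6.53  2.09 91.57]] head L/R [[-0.66 -9.58 91.57]
 [-0.64 14.04 91.53]
 [11.24  2.18 91.59]]
w3 corner [[5.990e+00 1.000e-02 7.561e+01]] hole [[  0.78   2.12 139.28]] [ 522.97023603 -184.90869382  195.28129681]
[[ 87  87  87  91  90  91  87  82  77  87]
 [ 88  89  86  90  89  89  89  90  84  90]
 [ 89  88  82  86  97 101 102 101  86  86]
 [ 88  88  91 132 136 139 142 129  90  88]
 [ 85  85  97 148 149 150 154 134  88  86]
 [ 89  88  93 149 148 149 153 134  88  88]
 [ 87  86  95 148 145 149 153 133  88  88]
 [ 88  87  94 147 146 151 151 135  90  88]
 [ 86  83  92 146 145 149 152 134  92  85]
 [ 85  88  93 146 146 151 153 134  89  86]
 [ 86 131 133 146 144 150 151 134  88  85]
 [ 87 145 146 144 143 150 153 133  90  86]
 [ 88 141 144 140 144 149 151 135  89  88]
 [ 88 138 138 135 143 150 151 134  89  88]
 [117 152 144 136 138 147 152 132  91  88]
 [164 179 166 156 150 131 147 133  91  89]]
```

```bash
cat > s.py <<'E'
from h import *
o=status.get_obs();P,R=tool();y=R.apply([0,1,0]);print(P.round(2),'tipz',round(P[2]-75.6,2),'yaw',round(np.arctan2(y[1],y[0])-np.pi/2,3),R.apply([0,0,1]).round(4),'F',o['wrist_force'].round(1),'M',o['moment'].round(3),'t',o['time_s'])
E
python3 -m inch '{"dr":[[0,0,0],[0,0,0],[0,0,0],[0,0,0]],"travel":[[-0.06,0.2,0],[0,0,0.6],[0,0,0.6],[0,0,0]],"hand":[0,0,0,0]}' 60; python3 look.py 6; python3 s.py
```

```text
time_s: 8.02
position: [470.3, 242.1, 153.3]
ee_rot: [-0.001, 0.06, 0.998, -0.0]
wrist_force: [-0.3, 0.1, -0.7]
gripper_width: 0.299
grip_force: 59.6
[470.3 242.1 153.3] yaw -0.11970783921570205 [-1.6e-03 -6.0e-04 -1.0e+00] F [-0.3  0.1 -0.7] t 8.025
tip [470.1 242.1  77.7] [320.11981136 213.52809623] screw px [318.86952365 211.49132464]
crop origin 269 173
(array([468.99462891, 241.55830383]), 12.353745460510254, array([471.79926288, 241.72559687]), np.float64(0.003986249272780018), array([2.01951146, 4.95705716]))
[470.53 242.2  153.77] tipz 78.17 yaw -0.12 [-9.e-04 -3.e-04 -1.e+00] F [-0.1 -0.8 -1.9] M [ 0.015 -0.03   0.009] t 8.075
```

View pics/c6.png

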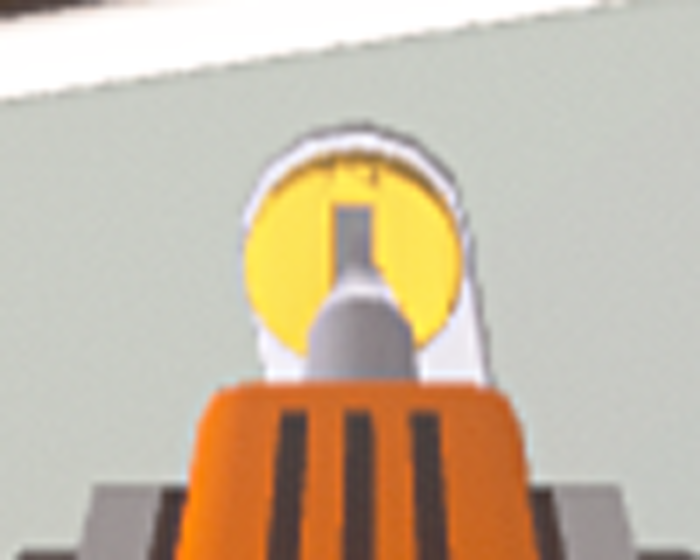

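The slot's centre line (crop x≈353) is now slightly left of the blade and shaft (x≈361). The slot's near end is at y≈205.

```bash
python3 - <<'E'
from h import *
import pickle
m,P,R=pickle.load(open('pics/w6.pkl','rb'))
f=lambda c:np.array(c)/7+[269,173]-0.43
T=lambda X:R.inv().apply(X-P).round(2)
print('slot end',T(onz(m,[f((353,205))],72.5)),'head L/R/top',T(onz(m,[f((245,260)),f((463,260)),f((354,158))],72.5)))
p=cv2.imread('pics/w6.png');print(p[199:218,313:326,0])
E
```

```text
slot end [[ 7.37 -0.84 80.85]] head L/R/top [[  1.05 -12.55  80.85]
 [  1.07  11.1   80.83]
 [ 12.67  -0.73  80.86]]
[[ 88  88  85  88  91  89  87  87  83  81  85  88  89]
 [ 91  89  87  89  89  88  87  88  86  86  85  88  87]
 [ 88  87  91  85  87  86  84  85  88  87  86  88  90]
 [ 92  85  88  81 130 134 133 138 135 102  89  86  90]
 [ 88  89  89  82 146 148 149 152 151 109  89  86  86]
 [ 91  90  87  79 147 146 147 151 148 108  87  84  89]
 [ 90  87  84  80 146 146 147 152 149 107  87  89  87]
 [ 90  87  83  83 145 145 145 146 147 105  88  89  87]
 [ 90  85  86  80 145 145 142 143 144 104  87  88  88]
 [ 89  87  87  78 147 146 140 140 141 105  88  87  89]
 [ 86  87  84  79 147 144 138 140 136 103  85  85  89]
 [ 86  84  83  78 143 149 149 143 133 110  85  83  88]
 [ 85  84  82  77 143 168 173 166 155 146  99  82  86]
 [ 84  86  81  80 168 193 198 192 183 182 161  94  84]
 [ 85  83  81 107 201 218 225 221 215 211 202 144  85]
 [ 83  78  89 169 232 235 237 240 238 236 236 233 114]
 [ 80  84 148 226 224 205 189 186 186 194 198 233 159]
 [ 79 116 206 205 185 165 147 137 136 144 143 171 184]
 [ 90 167 202 181 166 156 144 138 134 133 130 135 156]]
```

```bash
python3 -m inch '{"dr":[[0,0,0],[0,0,0],[0,0,0],[0,0,0],[0,0,0]],"travel":[[0.03,-0.07,0],[0,0,0.3],[0,0,0.2],[0,0,0.1],[0,0,0]],"hand":[0,0,0,0,0]}' 60; python3 s.py
```

```text
time_s: 8.7
position: [470.4, 241.6, 148.2]
ee_rot: [-0.0, 0.06, 0.998, -0.0]
wrist_force: [-0.5, 0.8, -1.8]
gripper_width: 0.297
grip_force: 59.7
[470.38 241.61 148.15] tipz 72.55 yaw -0.12 [-2.e-04 -1.e-04 -1.e+00] F [-0.5  0.8 -1.8] M [-0.022 -0.048 -0.066] t 8.7
```

```bash
for i in 1 2 ; do python3 -m inch '{"dr":[[0,0,0],[0,0,0]],"travel":[[0,0,0.1],[0,0,0]],"hand":[0,0]}' 60 >/dev/null; python3 s.py; done
```

```text
[470.43 241.6  147.25] tipz 71.65 yaw -0.12 [-1.e-04 -1.e-04 -1.e+00] F [ 0.5  0.6 -1.1] M [-0.018  0.022  0.015] t 8.95
[470.38 241.6  146.18] tipz 70.58 yaw -0.12 [-2.e-04 -1.e-04 -1.e+00] F [ 0.3 -0.4 -0.7] M [-0.039 -0.024  0.013] t 9.2
```

```bash
for i in 1 2 3; do python3 -m inch '{"dr":[[0,0,0],[0,0,0]],"travel":[[0,0,0.06],[0,0,0]],"hand":[0,0]}' 60 >/dev/null; python3 s.py; done
```

```text
[470.41 241.6  145.65] tipz 70.05 yaw -0.12 [-1.e-04 -1.e-04 -1.e+00] F [-0.   0.  -1.5] M [-0.014  0.003  0.018] t 9.45
[470.4  241.59 145.01] tipz 69.41 yaw -0.12 [-2.e-04 -1.e-04 -1.e+00] F [ 0.5  0.6 -1.1] M [0.012 0.024 0.025] t 9.7
[470.51 241.65 144.68] tipz 69.08 yaw -0.12 [ 1.e-04  0.e+00 -1.e+00] F [-0.9 -0.1  0.1] M [-0.007  0.063  0.004] t 9.95
```

```bash
python3 -m inch '{"dr":[[0,0,0],[0,0,0]],"travel":[[0,0,0.05],[0,0,0]],"hand":[0,0]}' 60 >/dev/null; python3 s.py;  python3 -m inch '{"dr":[[0,0,0.07],[0,0,0.07],[0,0,0]],"travel":[[0,0,0],[0,0,0],[0,0,0]],"hand":[0,0,0]}' 60 >/dev/null; python3 s.py; python3 s.py
```

```text
[470.59 241.69 144.52] tipz 68.92 yaw -0.12 [ 3.e-04  0.e+00 -1.e+00] F [-1.2 -1.2  3.4] M [-0.124  0.273 -0.037] t 10.2
[470.69 241.59 144.5 ] tipz 68.9 yaw -0.259 [ 6.e-04 -1.e-04 -1.e+00] F [-1.2 -0.6  3.3] M [-0.217  0.236 -0.043] t 10.575
[470.69 241.59 144.5 ] tipz 68.9 yaw -0.259 [ 6.e-04 -1.e-04 -1.e+00] F [-1.2 -0.6  3.3] M [-0.217  0.236 -0.043] t 10.575
```

```bash
for i in 1 2 3 4; do python3 -m inch '{"dr":[[0,0,0.05],[0,0,0.05],[0,0,0]],"travel":[[0,0,0.011],[0,0,0.011],[0,0,0]],"hand":[0,0,0]}' 60 >/dev/null; python3 s.py; done
```

```text
[470.66 241.51 144.38] tipz 68.78 yaw -0.358 [ 4.e-04 -3.e-04 -1.e+00] F [-2.3 -0.8  5.5] M [-0.374  0.444  0.049] t 10.95
[470.64 241.53 144.17] tipz 68.57 yaw -0.458 [ 3.e-04 -3.e-04 -1.e+00] F [-1.1 -1.5  5.3] M [-0.429  0.472  0.029] t 11.325
[470.62 241.53 143.96] tipz 68.36 yaw -0.558 [ 3.e-04 -3.e-04 -1.e+00] F [-1.6 -1.3  5.3] M [-0.406  0.474  0.038] t 11.7
[470.59 241.53 143.71] tipz 68.11 yaw -0.658 [ 2.e-04 -4.e-04 -1.e+00] F [-1.9 -2.4  6.1] M [-0.373  0.483  0.011] t 12.075
```

```bash
for i in 1 2 3; do python3 -m inch '{"dr":[[0,0,0.05],[0,0,0.05],[0,0,0]],"travel":[[0,0,0.011],[0,0,0.011],[0,0,0]],"hand":[0,0,0]}' 60 >/dev/null; python3 s.py; done
```

```text
[470.59 241.54 143.52] tipz 67.92 yaw -0.758 [ 2.e-04 -3.e-04 -1.e+00] F [-1.4 -1.7  4.9] M [-0.377  0.551  0.019] t 12.45
[470.54 241.53 143.28] tipz 67.68 yaw -0.858 [ 1.e-04 -3.e-04 -1.e+00] F [-2.2 -1.5  5.4] M [-0.383  0.546  0.055] t 12.825
[470.51 241.58 143.07] tipz 67.47 yaw -0.958 [-0.e+00 -2.e-04 -1.e+00] F [-3.5 -2.   4.5] M [-0.386  0.556  0.042] t 13.2
```

```bash
for i in 1 2 3; do python3 -m inch '{"dr":[[0,0,0.04],[0,0,0]],"travel":[[0,0,0.009],[0,0,0]],"hand":[0,0]}' 60 >/dev/null; python3 s.py; done
```

```text
[470.48 241.57 142.93] tipz 67.33 yaw -0.998 [-1.e-04 -3.e-04 -1.e+00] F [-2.8 -2.3  5.9] M [-0.336  0.539  0.033] t 13.45
[470.48 241.58 142.88] tipz 67.28 yaw -1.038 [-1.e-04 -2.e-04 -1.e+00] F [-2.8 -1.4  5.7] M [-0.41   0.598  0.083] t 13.7
[470.47 241.59 142.76] tipz 67.16 yaw -1.078 [-1.e-04 -2.e-04 -1.e+00] F [-2.2 -1.3  4.7] M [-0.383  0.592  0.029] t 13.95
```

```bash
for i in 1 2; do python3 -m inch '{"dr":[[0,0,0.03],[0,0,0]],"travel":[[0,0,0.007],[0,0,0]],"hand":[0,0]}' 60 >/dev/null; python3 s.py; done
```

```text
[470.48 241.59 142.72] tipz 67.12 yaw -1.108 [-1.e-04 -2.e-04 -1.e+00] F [-2.8 -1.8  6. ] M [-0.39   0.612  0.033] t 14.2
[470.46 241.62 142.66] tipz 67.06 yaw -1.138 [-2.e-04 -2.e-04 -1.e+00] F [-1.9 -2.1  5.9] M [-0.404  0.585  0.041] t 14.45
```

```bash
for i in 1 2; do python3 -m inch '{"dr":[[0,0,0.03],[0,0,0]],"travel":[[0,0,0.007],[0,0,0]],"hand":[0,0]}' 60 >/dev/null; python3 s.py; done
```

```text
[470.46 241.62 142.58] tipz 66.98 yaw -1.168 [-2.e-04 -2.e-04 -1.e+00] F [-2.5 -2.   6.3] M [-0.338  0.599  0.06 ] t 14.7
[470.49 241.61 142.53] tipz 66.93 yaw -1.198 [-2.e-04 -1.e-04 -1.e+00] F [-3.4 -1.6  5.5] M [-0.344  0.619  0.036] t 14.95
```

```bash
for i in 1 2; do python3 -m inch '{"dr":[[0,0,0.03],[0,0,0]],"travel":[[0,0,0.007],[0,0,0]],"hand":[0,0]}' 60 >/dev/null; python3 s.py; done
```

```text
[470.46 241.63 142.46] tipz 66.86 yaw -1.228 [-2.e-04 -1.e-04 -1.e+00] F [-2.8 -1.1  6.3] M [-0.301  0.616 -0.033] t 15.2
[470.43 241.65 142.38] tipz 66.78 yaw -1.258 [-2.e-04 -1.e-04 -1.e+00] F [-2.4 -0.6  5.2] M [-0.359  0.614  0.045] t 15.45
```

```bash
for i in 1 2; do python3 -m inch '{"dr":[[0,0,0.03],[0,0,0]],"travel":[[0,0,0.007],[0,0,0]],"hand":[0,0]}' 60 >/dev/null; python3 s.py; done
```

```text
[470.46 241.66 142.33] tipz 66.73 yaw -1.288 [-2.e-04 -1.e-04 -1.e+00] F [-2.7 -2.2  6.2] M [-0.286  0.612  0.047] t 15.7
[470.43 241.64 142.23] tipz 66.63 yaw -1.318 [-3.e-04 -1.e-04 -1.e+00] F [-3.6 -1.   6.7] M [-0.289  0.657  0.071] t 15.95
```

```bash
for i in 1 2; do python3 -m inch '{"dr":[[0,0,0.03],[0,0,0]],"travel":[[0,0,0.006],[0,0,0]],"hand":[0,0]}' 60 >/dev/null; python3 s.py; done
```

```text
[470.42 241.67 142.16] tipz 66.56 yaw -1.348 [-3.e-04 -0.e+00 -1.e+00] F [-3.6 -1.1  5.9] M [-0.315  0.635 -0.007] t 16.2
[470.44 241.69 142.18] tipz 66.58 yaw -1.378 [-2.e-04  0.e+00 -1.e+00] F [-3.2 -1.2  7.1] M [-0.34   0.632  0.092] t 16.45
```

```bash
for i in 1 2; do python3 -m inch '{"dr":[[0,0,0.03],[0,0,0]],"travel":[[0,0,0.005],[0,0,0]],"hand":[0,0]}' 60 >/dev/null; python3 s.py; done
```

```text
[470.43 241.74 142.16] tipz 66.56 yaw -1.408 [-2.e-04  1.e-04 -1.e+00] F [-2.9 -1.2  5.9] M [-0.282  0.629  0.077] t 16.7
[470.4  241.75 142.11] tipz 66.51 yaw -1.438 [-3.e-04  1.e-04 -1.e+00] F [-4.  -1.1  5.5] M [-0.294  0.73   0.103] t 16.95
```

```bash
for i in 1 2; do python3 -m inch '{"dr":[[0,0,0.02],[0,0,0]],"travel":[[0,0,0],[0,0,0]],"hand":[0,0]}' 60 >/dev/null; python3 s.py; done;  python3 -m inch '{"dr":[[0,0,0]],"travel":[[0,0,0]],"hand":[0]}' 60 >/dev/null; python3 s.py
```

```text
[470.41 241.76 142.13] tipz 66.53 yaw -1.458 [-3.e-04  1.e-04 -1.e+00] F [-3.4 -0.8  6.1] M [-0.271  0.689  0.184] t 17.2
[470.43 241.76 142.13] tipz 66.53 yaw -1.478 [-2.e-04  1.e-04 -1.e+00] F [-3.4 -1.5  6.2] M [-0.295  0.727  0.142] t 17.45
[470.45 241.77 142.17] tipz 66.57 yaw -1.478 [-2.e-04  2.e-04 -1.e+00] F [-3.1 -1.6  5.6] M [-0.276  0.705  0.082] t 17.575
```

```bash
for i in 1 2 3 4; do python3 -m inch '{"dr":[[0,0,0]],"travel":[[0,0,0]],"hand":[0]}' 60 >/dev/null; python3 s.py; done; python3 look.py 7
```

```text
[470.43 241.76 142.15] tipz 66.55 yaw -1.478 [-3.e-04  2.e-04 -1.e+00] F [-3.  -1.4  6.5] M [-0.274  0.659  0.186] t 17.7
[470.42 241.77 142.14] tipz 66.54 yaw -1.478 [-2.e-04  1.e-04 -1.e+00] F [-2.9 -1.3  6.1] M [-0.247  0.736  0.153] t 17.825
[470.43 241.76 142.17] tipz 66.57 yaw -1.478 [-2.e-04  2.e-04 -1.e+00] F [-3.2 -1.4  6.1] M [-0.285  0.663  0.102] t 17.95
[470.42 241.78 142.14] tipz 66.54 yaw -1.478 [-3.e-04  2.e-04 -1.e+00] F [-4.  -1.2  6.4] M [-0.201  0.716  0.143] t 18.075
[470.4 241.8 142.1] yaw -1.4776755560059094 [-3.e-04  2.e-04 -1.e+00] F [-4.  -1.2  6.4] t 18.075
tip [470.4 241.8  66.5] [319.6939511  212.87501274] screw px [319.60020719 216.72322722]
crop origin 270 175
(array([470.09405518, 243.08366394]), 12.536362648010254, array([470.33332793, 239.90252606]), np.float64(-1.3352002173474364), array([2.71785071, 4.63423121]))
```

View pics/c7.png

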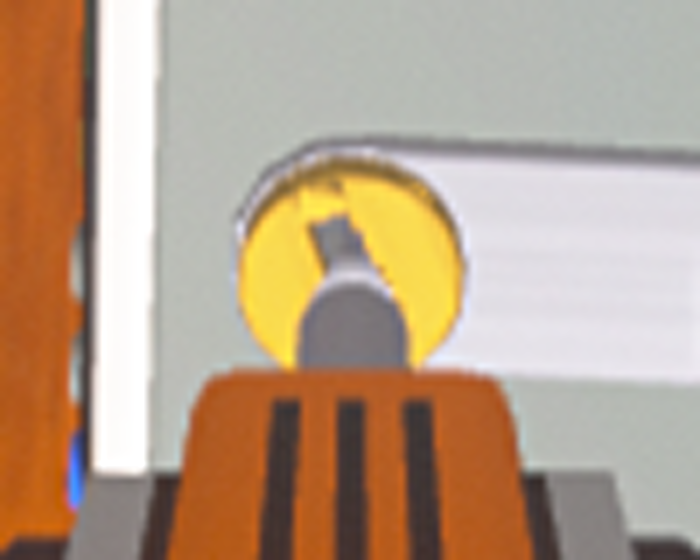

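The slot in the crop lags the tool by about 0.35 rad (play plus twist in the grip). The sinking has stopped, about 2.3 mm in all, and the torque has risen from about 0.05 to a mean of 0.14 N m, so the screw is snug. I'll ease the torque off and lift.

```bash
for i in 1 2 3; do python3 -m inch '{"dr":[[0,0,-0.05],[0,0,0]],"travel":[[0,0,0],[0,0,0]],"hand":[0,0]}' 60 >/dev/null; python3 s.py; done
```

```text
[470.43 241.77 142.16] tipz 66.56 yaw -1.428 [-3.e-04  2.e-04 -1.e+00] F [-2.5 -1.2  6.1] M [-0.271  0.68   0.099] t 18.375
[470.42 241.77 142.13] tipz 66.53 yaw -1.378 [-3.e-04  2.e-04 -1.e+00] F [-2.9 -0.8  6.3] M [-0.281  0.732  0.019] t 18.625
[470.45 241.75 142.15] tipz 66.55 yaw -1.328 [-2.e-04  3.e-04 -1.e+00] F [-3.3 -0.8  6. ] M [-0.277  0.669  0.039] t 18.875
```

```bash
python3 -m inch '{"dr":[[0,0,0],[0,0,0],[0,0,0],[0,0,0],[0,0,0],[0,0,0]],"travel":[[0,0,-0.2],[0,0,-0.4],[0,0,-1.0],[0,0,-2],[0,0,-1.5],[0,0,0]],"hand":[0,0,0,0,0,0]}' 60; python3 look.py 8
```

```text
time_s: 19.62
position: [471.8, 242.1, 195.3]
ee_rot: [0.001, 0.617, 0.787, 0.002]
wrist_force: [0.1, 0.2, -1.0]
gripper_width: 0.296
grip_force: 59.8
[471.8 242.1 195.3] yaw -1.3297497951941746 [ 0.0046  0.0016 -1.    ] F [ 0.1  0.2 -1. ] t 19.625
tip [472.2 242.2 119.7] [319.79391627 212.94637161] screw px [317.26091244 194.59890433]
crop origin 269 164
(array([469.83023071, 242.51760864]), 12.464587211608887, array([469.98428421, 242.54130055]), np.float64(-1.1570030076907623), array([1.25465896, 4.24570618]))
```

View pics/c8.png

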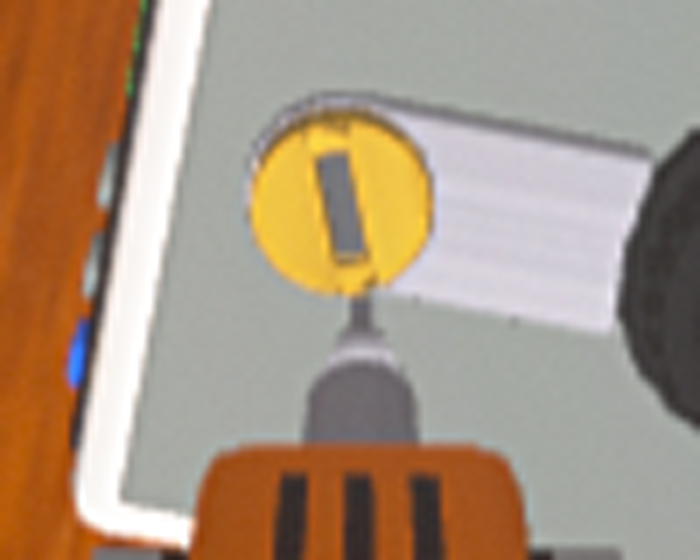

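The screw view shows the slot at yaw −1.16, a turn of about 1.03 rad from −0.12. That matches the sink at 2.2 mm/rad, and the blade is straight in the grip. This was my eleventh picture, one over the allowance of 10, so I'll view no more and go by numbers only. Now back to the stand.

```bash
python3 -m inch '{"dr":[[0,0,0.12],[0,0,0.12],[0,0,0],[0,0,0],[0,0,0],[0,0,0],[0,0,0],[0,0,0],[0,0,0],[0,0,0],[0,0,0],[0,0,0]],"travel":[[0,0,0],[0,0,0],[-5.3,0.64,0],[-5.3,0.64,0],[-5.3,0.64,0],[-5.3,0.64,0],[-5.3,0.64,0],[-5.3,0.64,0],[-5.3,0.64,0],[-5.3,0.64,0],[0,0,0],[0,0,0]],"hand":[0,0,0,0,0,0,0,0,0,0,0,0]}' 60 | head -2
cat > hole.py <<'E'
from h import *
P,R=tool();m=camera_model('wrist');p,d=get_image('wrist')
y=R.apply([0,1,0]);print(P.round(1),'yaw',np.arctan2(y[1],y[0])-np.pi/2)
H,S,V=cv2.split(cv2.cvtColor(p,cv2.COLOR_BGR2HSV))
T=lambda X:R.inv().apply(X-P).round(2)
b=((H>98)&(H<116)&(S>120)&(V>215)).astype(np.uint8)
cs,h=cv2.findContours(b,cv2.RETR_CCOMP,cv2.CHAIN_APPROX_NONE)
i=max(range(len(cs)),key=lambda k:cv2.contourArea(cs[k]))
print('stand',cv2.minAreaRect(onz(m,cs[i].reshape(-1,2),56)[:,:2].astype(np.float32)))
for k in range(len(cs)):
    if h[0][k][3]>=0 and cv2.contourArea(cs[k])>40:
        X=onz(m,cs[k].reshape(-1,2),56);c,r=cv2.minEnclosingCircle(X[:,:2].astype(np.float32));print('hole',np.round(c,1),r,'tool',T(np.array([[c[0],c[1],56]])))
# blade tip corner (topmost grey pixel between handle and stand)
t=P+R.apply([0,0,75.6]);u,v=np.round(proj(m,[t])[0]).astype(int);print('tip px',u,v)
for r in range(v-16,v+4,2): print(r,V[r,u-7:u+8],S[r,u-7:u+8])
E
python3 hole.py
```

```text
time_s: 21.18
position: [521.6, -181.9, 191.5]
[ 521.6 -181.9  191.5] yaw -1.5702283091033804
stand ((522.62158203125, -181.77084350585938), (69.42684936523438, 69.26702880859375), 14.93641471862793)
hole [ 522.4 -182.5] 10.18669319152832 tool [[ -0.76   1.09 135.48]]
tip px 320 213
197 [237 202 179 172 167 154 154 149 149 149 149 166 177 186 192] [211 215 207 206 200 205 199 197 195 195 200 198 209 208 210]
199 [243 244 240 224 196 178 174 177 179 177 181 186 215 234 240] [213 212 213 214 209 206 208 203 202 209 207 204 211 213 213]
201 [242 241 243 243 243 244 241 241 240 241 244 244 243 243 242] [215 212 214 211 212 212 212 210 218 214 211 212 213 210 214]
203 [242 242 242 241 242 242 242 242 242 242 242 242 241 242 241] [213 213 211 214 212 216 212 214 215 214 212 211 215 212 214]
205 [242 242 241 242 241 245 245 248 246 245 243 242 242 241 241] [212 213 213 212 220 213 209 209 211 213 214 212 211 215 211]
207 [243 241 242 243 245 251 132 106 113 224 245 243 241 241 241] [208 212 212 212 218 210  70  29  43 184 214 214 213 214 213]
209 [242 242 243 243 248 255 129  98 107 227 249 244 242 241 241] [212 213 205 211 218 210  71  23  48 185 216 215 211 216 213]
211 [242 242 243 246 232 155 116 115 115 147 207 246 244 242 242] [211 210 214 217 197  82  20  18  20  68 176 216 213 212 211]
213 [242 243 245 237 168 158 166 172 169 163 173 227 245 243 242] [209 211 219 180  46  13  17  19  18  13  31 143 209 215 211]
215 [243 247 232 193 167 153 144 147 144 155 152 183 235 246 244] [215 212 145  34  15  17  23  23  19  20  15  17 133 206 215]
```

```bash
python3 -m inch '{"dr":[[0,0,0],[0,0,0],[0,0,0],[0,0,0],[0,0,0]],"travel":[[-0.05,0.1,0],[0,0,3],[0,0,1.8],[0,0,0],[0,0,0]],"hand":[0,0,0,0,0]}' 60 | head -2; python3 s.py
python3 - <<'E'
from h import *
P,R=tool();m=camera_model('wrist')
print(proj(m,[P+R.apply([6.05,0,75.6]),[522.4,-182.5,56]]))
E
```

```text
time_s: 21.85
position: [523.6, -182.8, 145.2]
[ 523.55 -182.78  145.18] tipz 69.58 yaw -1.569 [ 1.e-03 -4.e-04 -1.e+00] F [ 0.7  0.1 -0.9] M [-0.037 -0.016  0.005] t 21.85
[[319.64659512 205.15542197]
 [318.06066576 206.21635881]]
```

```bash
python3 hole.py | head -4
```

```text
[ 523.6 -182.8  145.2] yaw -1.5694197079362644
stand ((522.71875, -181.6690673828125), (69.88119506835938, 70.03092956542969), 14.931135177612305)
tip px 320 213
197 [240 219 192 189 188 189 188 190 190 207 231 251 255 255 255] [207 201 195 196 191 196 194 196 192 198 209 209 207 208 205]
```

```bash
python3 -m inch '{"dr":[[0,0,0],[0,0,0],[0,0,0],[0,0,0],[0,0,0]],"travel":[[0.08,-0.1,0],[0,0,0.8],[0,0,0.8],[0,0,0.5],[0,0,0]],"hand":[0,0,0,0,0]}' 60 | head -2; python3 s.py;  python3 -m inch '{"dr":[[0,0,0],[0,0,0],[0,0,0]],"travel":[[0,0,0.6],[0,0,0.6],[0,0,0]],"hand":[0,0,0]}' 60 | head -2; python3 s.py
```

```text
time_s: 22.52
position: [521.5, -181.8, 122.4]
[ 521.55 -181.79  122.42] tipz 46.82 yaw -1.57 [-1.6e-03  8.0e-04 -1.0e+00] F [-0.1 -0.1 -1.3] M [ 0.038 -0.016  0.046] t 22.525
time_s: 22.9
position: [521.6, -181.8, 110.6]
[ 521.59 -181.79  110.57] tipz 34.97 yaw -1.57 [-1.3e-03  7.0e-04 -1.0e+00] F [-0.1  0.6 -2. ] M [0.03  0.011 0.032] t 22.9
```

In the hole with no contact force. 29 mm remain.

```bash
python3 -m inch '{"dr":[[0,0,0],[0,0,0],[0,0,0],[0,0,0],[0,0,0]],"travel":[[0,0,0.8],[0,0,0.8],[0,0,0.6],[0,0,0.3],[0,0,0]],"hand":[0,0,0,0,0]}' 60 | head -2; python3 s.py; for i in 1 2; do python3 -m inch '{"dr":[[0,0,0],[0,0,0]],"travel":[[0,0,0.1],[0,0,0]],"hand":[0,0]}' 60 >/dev/null; python3 s.py; done
```

```text
time_s: 23.52
position: [521.9, -182.0, 86.1]
[ 521.93 -181.95   86.09] tipz 10.49 yaw -1.57 [-5.e-04  3.e-04 -1.e+00] F [-0.5 -0.1 -1.7] M [ 0.019  0.018 -0.027] t 23.525
[ 522.23 -182.1    85.65] tipz 10.05 yaw -1.57 [ 4.e-04 -2.e-04 -1.e+00] F [-0.  -0.3 -1.5] M [ 0.016 -0.013  0.004] t 23.775
[ 522.06 -182.03   84.4 ] tipz 8.8 yaw -1.57 [-0. -0. -1.] F [-0.4 -0.1 -1.1] M [ 0.017 -0.045  0.013] t 24.025
```

```bash
for i in 1 2 3 4; do python3 -m inch '{"dr":[[0,0,0],[0,0,0]],"travel":[[0,0,0.07],[0,0,0]],"hand":[0,0]}' 60 >/dev/null; python3 s.py; done
```

```text
[ 522.01 -181.99   83.61] tipz 8.01 yaw -1.57 [-2.e-04  1.e-04 -1.e+00] F [ 0.1 -0.1 -1.7] M [-0.007  0.051  0.025] t 24.275
[ 522.01 -182.     82.9 ] tipz 7.3 yaw -1.57 [-2.e-04  1.e-04 -1.e+00] F [-0.1  0.  -0.8] M [0.007 0.019 0.006] t 24.525
[ 522.03 -181.96   82.23] tipz 6.63 yaw -1.57 [-2.e-04  1.e-04 -1.e+00] F [ 0.7 -0.7 -1.7] M [-0.019 -0.014 -0.023] t 24.775
[ 522.09 -182.01   81.57] tipz 5.97 yaw -1.57 [-0.e+00  1.e-04 -1.e+00] F [ 1.2 -1.  -1.2] M [ 0.059  0.004 -0.003] t 25.025
```

```bash
for i in 1 2; do python3 -m inch '{"dr":[[0,0,0],[0,0,0]],"travel":[[0,0,0.06],[0,0,0]],"hand":[0,0]}' 60 >/dev/null; python3 s.py; done
```

```text
[ 522.17 -182.07   81.57] tipz 5.97 yaw -1.57 [-1.e-04 -0.e+00 -1.e+00] F [-1.8  1.5  2.5] M [ 0.202  0.401 -0.041] t 25.275
[ 522.15 -182.07   81.46] tipz 5.86 yaw -1.57 [-4.e-04  1.e-04 -1.e+00] F [-3.8  1.6  6.8] M [ 0.341  0.783 -0.042] t 25.525
```

The shoulder is on the stand. Now release and retreat upward.

```bash
python3 -m inch '{"dr":[[0,0,0],[0,0,0],[0,0,0],[0,0,0],[0,0,0],[0,0,0],[0,0,0],[0,0,0],[0,0,0],[0,0,0],[0,0,0]],"travel":[[0,0,0],[0,0,0],[0,0,0],[0,0,0],[0,0,-1],[0,0,-3],[0,0,-4],[0,0,-4],[0,0,-4],[0,0,0],[0,0,0]],"hand":[100,100,100,100,100,100,100,100,100,100,100]}' 60; python3 - <<'E'
from h import *
m=camera_model('top');p,d=get_image('top');mw=camera_model('wrist');w,_=get_image('wrist')
cv2.imwrite('pics/end_top.png',p);H,S,V=cv2.split(cv2.cvtColor(w,cv2.COLOR_BGR2HSV))
k=((H>=12)&(H<28)&(S>150)&(V>200)).astype(np.uint8);u,v=np.round(proj(mw,[[522.3,-182,118]])[0]).astype(int);z=np.zeros_like(k);z[v-35:v+35,u-35:u+35]=k[v-35:v+35,u-35:u+35]
print('handle top wrist',cv2.minAreaRect(onz(mw,blob(z),118)[:,:2].astype(np.float32)))
H0=cv2.imread('pics/top0.png')
print('screw top view',screw(p,m,(221,244)))
for n,(x0,x1,y0,y1) in {'timer':(320,360,160,200),'tally':(283,315,130,162)}.items(): print(n,np.abs(p[y0:y1,x0:x1].astype(int)-H0[y0:y1,x0:x1]).mean())
E
```

```text
time_s: 26.9
position: [521.9, -181.9, 240.4]
ee_rot: [0.0, 0.707, 0.707, 0.0]
wrist_force: [-0.3, 0.3, -0.2]
gripper_width: 1.0
grip_force: 0.0
handle top wrist ((522.1090698242188, -182.94247436523438), (23.84991455078125, 23.353179931640625), 0.13044890761375427)
screw top view (array([471.09848022, 240.56573486]), 12.231703758239746, array([470.96037035, 240.48215026]), np.float64(-1.1943529501620604), array([1.2938167 , 4.02893699]))
timer 4.577083333333333
tally 4.988932291666667
```

```bash
python3 -c "
from rig import ctrl
print(ctrl.job_done())"
```

```text
the job is handed in; nothing more can be done
None
```

The job is handed in, with no verdict returned: I judged the screw snug at about 0.14 N m after roughly 1.03 rad and 2.3 mm of sink, the driver is back down in its stand and released, and nothing touched the timer or tally counter, but I viewed 11 pictures, one over the limit of 10.

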